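# Open the service cover of a battery pack

### The job

Open the battery pack: press its orange snap tab down until it is flush with the pack's grey top, then push the blue cover by its white rib, past the tab, until it is wholly off its seat between the two black rails and lies flat on the grey top. Only press and push, do not lift the cover, and leave the cells, the solder spool and the screwdriver alone.

Things in the scene. Friction and masses are not known exactly. Their poses are not given: they have to be found in the camera images.
- pack: Grey battery pack shell, 110 (x) x 220 (y) x 60 mm, held fast on a fixed aluminium plate 150 x 250 x 8 mm. Origin: centre of the plate's underside, on the bench; z up; y is the pack's long axis and points the way the cover is to be pushed. Shell spans x +-55, y +-110 mm; seat level and flat grey top are both at z = 68 mm. Low blue clamp blocks at its sides reach z = 38 mm, x = +-70 mm.
- seat (a point): Centre of the cover's seat, at pack (0, -58, 68) mm, fixed, pack axes. Seat spans pack y -100 to -18 mm between black side rails (x 47 to 55 mm each side) whose 3 mm lips reach in to x = +-40 mm over the cover's edges, tops at z = 78.5 mm: the cover can only slide. Behind it a low stop (y -110 to -100, top z = 74 mm).
- top (a point): Centre of the pack's flat grey top, at pack (0, 46, 68) mm, fixed, pack axes. The flat top has no rails; it runs from pack y = -18 to 110 mm, x +-55 mm, broken only by the tab's recess.
- cover: Loose blue plastic cover, plate 90 (x) x 80 (y) x 6 mm, 60 to 130 g. Origin: centre of its underside, axes as the pack's at the start. Starts seated at pack (0, -58, 68) mm, 2 mm free all round, its +y edge 2 mm short of the tab, which blocks it until pressed in. Slides with 1 to 2 N. Off the seat when its origin is beyond pack y = 22 mm; overhangs the pack's far end beyond y = 70 mm.
- rib (a point): Middle of the top edge of the white upright rib on the cover, 44 (x) x 6 (y) mm, standing 16 mm above the cover's plate (22 mm above its underside). Its pushing face (-y side) lies 3 mm behind this point; behind that face 32 mm of bare cover plate gives room for fingertips. The cover's origin is 5 mm ahead (+y) and 22 mm below.
- tab (a joint): Orange snap tab, a vertical slide: 0 = out (8 mm above the flat top, blocking the cover), 0.008 m = flush, 0.009 = its stop, 1 mm below the flat top. It resists with a steady 4 N and stays where it is left when let go. The cover has a 2.5 mm high, 40 mm wide channel under its middle, so it clears the tab once this is past 0.006.
- tab_top (a point): Centre of the orange tab's top face, 28 (x) x 40 (y) mm, moving with the tab; at pack (0, 4, 76) mm when out. The tab stays level wherever on the top it is pressed, and pressing it on the half away from the cover (+y) keeps the fingers off the cover.
- cells: Bystander: loose block of six pink cylindrical cells, 56 x 37 x 65 mm, standing on the bench beside the pack. Origin: centre of its underside.
- spool: Bystander: aluminium-coloured solder spool, 54 mm across, 42 mm tall, standing on the bench. Origin: centre of its underside.
- screwdriver: Bystander: screwdriver with a yellow handle, 180 mm long, lying on the bench. Origin: at its middle on the underside; x along it to the tip.
There are look-alikes about, which are no part of the job. Several things have the shape of the cover; the one meant has the colours described above.

How it is judged:
By the outcome, as a careful person would: the job done as asked, in the order asked, and still so for the second after the job is handed in, with the robot touching nothing.
It also fails if it takes over 35 s, if anything falls off the work surface, if the arm or the gripper's body presses on something with over 40 N, if the wrist force passes 120 N, or if a joint passes its speed limit or range.

### The arm

A 6-joint arm with a two-finger parallel gripper is mounted at the origin on the work surface. World frame = base frame: x ahead of the robot, y to its left, z up, the work surface at z = 0. Lengths are in m, angles in rad, forces in N, time in s.
With the tool pointing down it reaches from about 0.35 to 0.775 m from the base axis. Payload 5.5 kg.
Tool frame: the origin (TCP) lies midway between the tips of the shut fingers; the grasp point (between the pads) lies 19 mm behind it; z points along the fingers, y is the direction in which the jaws open and shut (so a half turn about z gives the same grasp; the last joint's range is limited). The gripper opens to 85 mm and grips with 20 to 120 N. Pads are 22 mm wide; open, the fingers measure 114 mm over their backs; the gripper's body (76 mm by 85 mm) begins 54 mm behind the grasp point. The pads swing forward as they close: fully open they stand 13 mm farther back than shut.
Start: joints at [-1.427, 0.313, 0.046, 1.304, 0, 1.431], TCP at [0.161, -0.552, 0.231] pointing down, gripper open.
Joint ranges: [-2.76, 2.76], [-0.86, 1.69], [-1.03, 1.26], [-2.2, 2.34], [-1.47, 1.5], [-3.14, 3.14]. Speed limits (rad/s): [2.57, 2.57, 3.14, 3.14, 3.14, 3.14].

### API

Orientations are given as a unit quaternion [w, x, y, z].
In Python, from rig import robot gives the robot as it stands. The module is installed in compiled form; this text tells all that it offers.
- The arm moves only by the shell command python3 -m pendant 'ROWS' [OPENING]. ROWS is a JSON object of lists of equal length, an entry for each row: "dp": the shift along the tool's x, y, z in cm, a list of three; "twist": the turn, a rotation vector about the tool's x, y, z in degrees, a list of three. A call has 1 to 10 rows; each row shifts and turns the commanded pose from where the row before left it, along the tool's axes as they then stand; what a row does not reach is not made up. A row lasts 1/10 s, in which the tool goes at most 50 mm and 8.59 degrees, less where a joint would pass 70% of its speed; a pose out of reach is approached as far as the arm can. A call with a gripper value outside its range is refused whole. OPENING is the gripper command: -1 is shut, 1 is fully open, values between are in proportion, set as the call begins (- or left out, the last holds). The fingers move at their own pace and stop on an object; the grip force is fixed at half the most. Time passes only in rows, so rows that do not move let the fingers close. It gives the time, the measured TCP pose, the force and the opening at its end, in the units of the state.
- robot.read_state(): the state, without advancing time (a new reading comes with each control period).
- robot.camera(name): name is "scene" or "top"; returns the picture (420x560x3 uint8, blue, green, red); there is no depth.
- robot.camera_params(name): a dict with "fov_y" (degrees; the focal length in pixels is half the picture's height over the tangent of half this angle, whatever the lens; pixels are square), "cx", "cy" (the principal point, pixels), "rvec" (rotation vector, rad) and "tvec" (3), from world to camera coordinates, as OpenCV has them. Camera axes: x right, y down, z forward; pixel columns grow to the right and rows downward; lengths in m; the calibration is good to about 2 mm. A picture is of the moment at which its call begins. camera_params takes no time and is no camera call.
- robot.sign_off(): hands the job in, once; it reports no verdict.
The state is a dict: "time_s": time; "qpos": joint angles; "joint_vel": joint speeds; "effort": joint torques, N m; "position": TCP position; "tool_rot": TCP orientation; "force": force on the tool from outside, world axes, zero at the start; "torque": the same for the moment, N m; "gripper_width": opening from 0.0 (shut) to 1.0 (fully open).
Only numpy, scipy, OpenCV 4.12 (cv2) and the standard library are available. Lean on these libraries where they do the work, as an engineer would, in place of code of your own. Each camera call takes 0.05 s, during which the arm holds its last target. There are 200 camera calls.

## Working session

There is one attempt and no reset: what is moved stays moved. The work goes in short steps, Python scripts to look and compute and a shell command to move; the robot and the scene stay as the last step left them, time stands still between calls to the robot, and variables do not carry over. Pictures are saved under pics/ and viewed, about 8 in all and at most 12, crops included, and the job is handed in when it is done.

```bash
mkdir -p pics
python3 - <<'E'
from rig import robot
import cv2
for n in("scene","top"):
    cv2.imwrite(f"pics/{n}0.png",robot.camera(n)); print(n,robot.camera_params(n))
s=robot.read_state();print(s)
E
```

```text
scene {'fov_y': 57.0380250506014, 'cx': 281.0535934569338, 'cy': 207.96626094344907, 'rvec': array([ 2.03134647,  1.53969311, -0.55595975]), 'tvec': array([-0.11493266, -0.3259825 ,  1.22088507])}
top {'fov_y': 49.144825746517036, 'cx': 284.83113019829943, 'cy': 213.02095264205042, 'rvec': array([ 2.17177231, -2.12830222,  0.18399613]), 'tvec': array([-0.02501885,  0.51291895,  0.9812071 ])}
{'time_s': 0.1, 'qpos': array([-1.42659851e+00,  3.13928019e-01,  4.50816572e-02,  1.30358230e+00,
       -6.74723612e-06,  1.43118909e+00]), 'joint_vel': array([ 0.00020827, -0.00436111,  0.00418065,  0.0005863 ,  0.00049641,
        0.00014349]), 'effort': array([ 3.94123985e-03, -4.81724203e+01,  2.99245369e+01,  1.26667757e-02,
       -6.58216163e-05,  4.65390031e-06]), 'position': array([ 0.16092511, -0.55154998,  0.23049201]), 'tool_rot': array([-8.16157541e-04,  9.89948389e-01,  1.41426731e-01, -5.24694996e-06]), 'force': array([ 0.43109685,  0.08175082, -0.9044549 ]), 'torque': array([ 0.01597388, -0.0301974 , -0.01559376]), 'gripper_width': 1.0029290234431125}
```

View pics/top0.png

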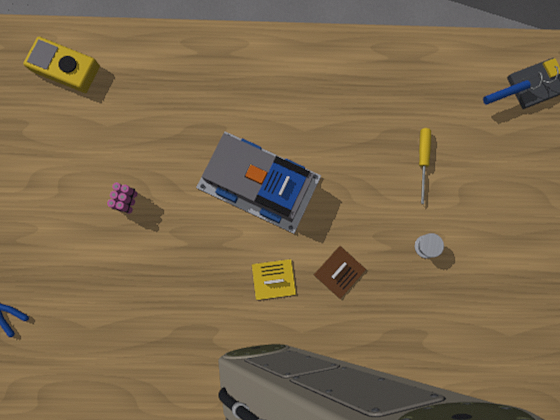

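View pics/scene0.png

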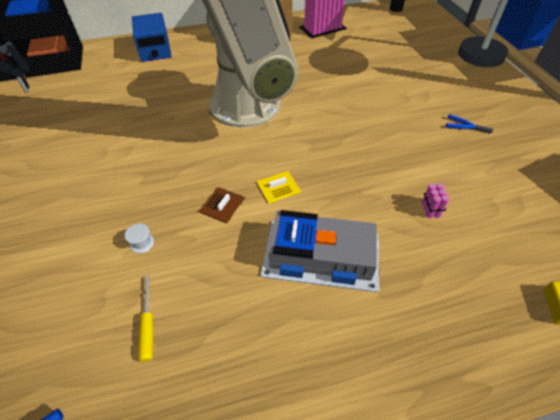

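The top view shows the pack at about (260,183), with the orange tab at (256,174) and the blue cover with its white rib at (285,185). The yellow and brown look-alikes lie at (274,280) and (341,272). The scene view agrees. Next I zoom in to pick points.

Run:
```python
import cv2
a=cv2.imread("pics/top0.png")[125:240,190:330]; b=cv2.imread("pics/scene0.png")[200:300,250:390]
cv2.imwrite("pics/c1.png",cv2.resize(a,None,fx=5,fy=5,interpolation=cv2.INTER_CUBIC))
cv2.imwrite("pics/c2.png",cv2.resize(b,None,fx=5,fy=5,interpolation=cv2.INTER_CUBIC))
```

```text
(no output)
```

View pics/c1.png

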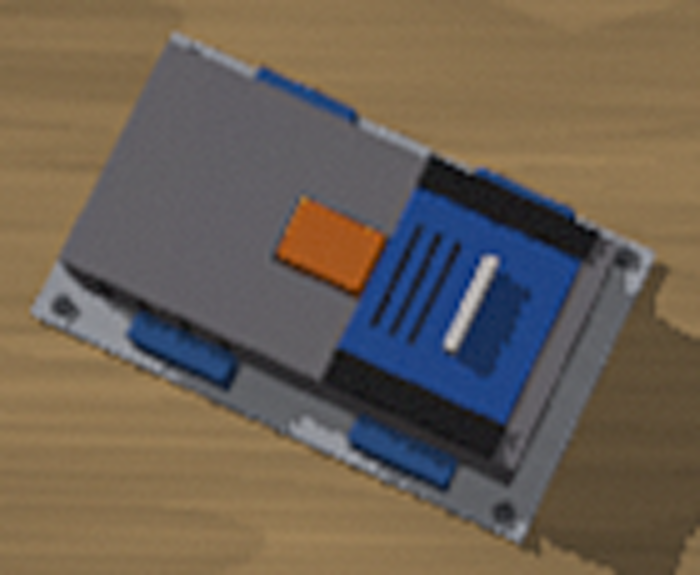

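View pics/c2.png

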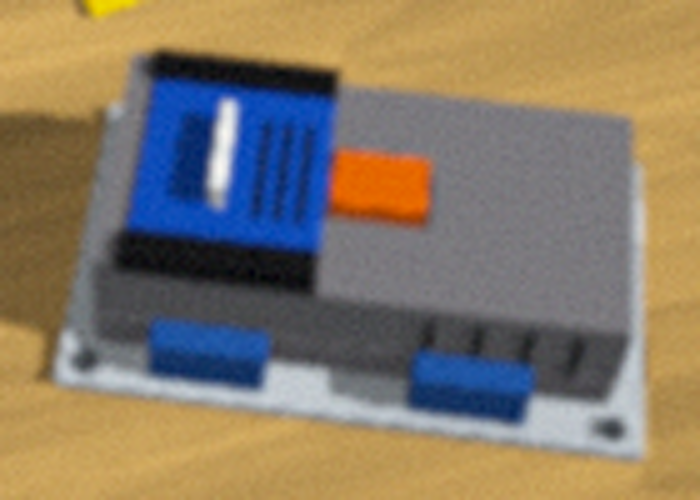

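```bash
cat > h.py <<'E'
import numpy as np, cv2
from rig import robot
from scipy.optimize import least_squares
from scipy.spatial.transform import Rotation as R
def proj(n,P):
    p=robot.camera_params(n); f=210/np.tan(np.radians(p["fov_y"]/2))
    K=np.array([[f,0,p["cx"]],[0,f,p["cy"]],[0,0,1]])
    return cv2.projectPoints(np.asarray(P,float),p["rvec"],p["tvec"],K,None)[0][:,0]
def world(q,P):
    P=np.asarray(P,float)/1000; c,s=np.cos(q[2]),np.sin(q[2])
    return np.c_[q[0]+c*P[:,0]-s*P[:,1],q[1]+s*P[:,0]+c*P[:,1],P[:,2]]
E
python3 - <<'E'
from h import *
T={(55,110,68):(170,45),(-55,110,68):(65,262),(-75,-125,8):(520,540),(75,-125,8):(652,262),(-75,125,8):(33,317),(14,24,76):(303,197),(14,-16,76):(385,235),(-14,-16,76):(360,293),(0,-63,90):(472,303),(55,-18,78.5):(430,153)}
S={(55,110,68):(628,333),(-55,110,68):(632,117),(75,125,8):(643,455),(75,-125,8):(57,383),(14,24,76):(428,215),(-14,24,76):(430,157),(14,-16,76):(333,210),(-14,-16,76):(335,150)}
def res(q,w="ts"):
    r=[]
    if "t" in w:r.append(proj("top",world(q,list(T)))-(np.array(list(T.values()))/5+[190-.4,125-.4]))
    if "s" in w:r.append(proj("scene",world(q,list(S)))-(np.array(list(S.values()))/5+[250-.4,200-.4]))
    return np.vstack(r)
for w in("t","s","ts"):
    q=least_squares(lambda q:res(q,w).ravel(),[.5,0,0],loss="soft_l1").x; print(w,q.round(4),np.degrees(q[2])); print(np.abs(res(q,w)).max(1).round(1))
np.save("q.npy",q)
print(world(q,[(0,14,76),(0,-63,90),(0,-82,90),(0,5,90)]))
E
```

```text
t [ 0.5907  0.0468 -0.4155] -23.803736230214646
[0.7 1.5 0.8 1.8 0.6 0.3 0.3 0.2 0.1 0.2]
s [ 0.5921  0.0486 -0.4112] -23.557238651385525
[1.4 0.2 0.6 0.6 0.3 0.6 1.2 0.1]
ts [ 0.5913  0.0476 -0.4132] -23.674893273563637
[0.9 1.8 0.5 2.2 1.  0.3 0.  0.5 0.4 0.3 0.8 0.6 0.2 1.2 0.9 0.6 1.4 0.5]
[[ 0.59696104  0.06043266  0.076     ]
 [ 0.56604196 -0.01008692  0.09      ]
 [ 0.55841258 -0.02748785  0.09      ]
 [ 0.59334713  0.05219011  0.09      ]]
```

```bash
python3 -m pendant '{"dp":[[0,0,0],[0,0,0],[0,0,0],[0,0,0],[0,0,0],[0,0,0],[0,0,0],[0,0,0]],"twist":[[0,0,-8.5],[0,0,-8.5],[0,0,-8.5],[0,0,-8.5],[0,0,-8.5],[0,0,-8.5],[0,0,-8.5],[0,0,-8.5]]}' -1; python3 -m pendant '{"dp":[[0,0,0],[0,0,0],[0,0,0],[0,0,0],[0,0,0],[0,0,0],[0,0,0],[0,0,0],[0,0,0]],"twist":[[0,0,-8.5],[0,0,-8.5],[0,0,-8.5],[0,0,-8.5],[0,0,-8.5],[0,0,-8.5],[0,0,-8.5],[0,0,-8.5],[0,0,-4]]}'
cat >> h.py <<'E'
def go(packpt):
    s=robot.read_state(); q=np.load("q.npy"); w=s["tool_rot"]; M=R.from_quat(np.r_[w[1:],w[0]]).as_matrix()
    d=world(q,[packpt])[0]-s["position"]
    Y=R.from_rotvec([0,0,q[2]]).as_matrix()
    G=np.c_[-Y[:,0],Y[:,1],-Y[:,2]]  # goal tool axes: x=-packx, y=packy, z down
    print("tool cm",(M.T@d*100).round(2),"twist deg",np.degrees(R.from_matrix(M.T@G).as_rotvec()).round(2),"t",s["time_s"],"F",s["force"].round(1),"q",s["qpos"].round(2),"g",round(s["gripper_width"],2))
    print("tcp in pack mm",((s["position"]-[q[0],q[1],0])@Y*1000).round(1))
E
python3 -c "
from h import *
go((0,8,200))"
```

```text
time_s: 0.9
position: [0.161, -0.5517, 0.2307]
tool_rot: [-0.0, 0.74, 0.673, 0.0]
force: [-0.2, 0.2, 0.2]
gripper_width: 0.003
time_s: 1.8
position: [0.1609, -0.5517, 0.2308]
tool_rot: [-0.0, 0.203, 0.979, 0.001]
force: [-0.1, -0.1, 0.9]
gripper_width: -0.002
tool cm [-15.6   72.91   3.14] twist deg [ 0.05 -0.03  0.2 ] t 1.8 F [-0.1 -0.1  0.9] q [-1.43  0.31  0.05  1.3   0.   -1.02] g -0.0
tcp in pack mm [-153.5 -721.7  230.8]
```

```bash
python3 -m pendant '{"dp":[[-0.78,3.64,0],[-0.78,3.64,0],[-0.78,3.64,0],[-0.78,3.64,0],[-0.78,3.64,0],[-0.78,3.64,0],[-0.78,3.64,0],[-0.78,3.64,0],[-0.78,3.64,0],[-0.78,3.64,0]],"twist":[[0,0,0],[0,0,0],[0,0,0],[0,0,0],[0,0,0],[0,0,0],[0,0,0],[0,0,0],[0,0,0],[0,0,0]]}'; python3 -m pendant '{"dp":[[-0.78,3.64,0],[-0.78,3.64,0],[-0.78,3.64,0],[-0.78,3.64,0],[-0.78,3.64,0],[-0.78,3.64,0],[-0.78,3.64,0],[-0.78,3.64,0],[-0.78,3.64,0],[-0.78,3.64,0]],"twist":[[0,0,0],[0,0,0],[0,0,0],[0,0,0],[0,0,0],[0,0,0],[0,0,0],[0,0,0],[0,0,0],[0,0,0]]}'
python3 -c "
from h import *
go((0,8,80))"
```

```text
time_s: 2.8
position: [0.3794, -0.2487, 0.2311]
tool_rot: [-0.0, 0.206, 0.979, 0.0]
force: [-0.3, -0.9, 0.4]
gripper_width: -0.002
time_s: 3.8
position: [0.5973, 0.053, 0.2307]
tool_rot: [-0.0, 0.206, 0.979, -0.0]
force: [0.5, 0.7, -0.0]
gripper_width: 0.0
tool cm [ 0.32  0.08 15.08] twist deg [-0.03 -0.04 -0.06] t 3.8 F [ 0.5  0.7 -0. ] q [-0.05  0.36  0.12  1.32 -0.    0.37] g 0.0
tcp in pack mm [  3.3   7.3 230.7]
```

```bash
python3 -m pendant '{"dp":[[0.1,0.02,3],[0.1,0.02,3],[0.1,0.02,3],[0,0.02,3],[0,0,1.5],[0,0,0.8],[0,0,0]],"twist":[[0,0,0],[0,0,0],[0,0,0],[0,0,0],[0,0,0],[0,0,0],[0,0,0]]}'
python3 - <<'E'
from h import *
go((0,8,68))
a=robot.camera("top"); b=robot.camera("scene")
f=lambda i:cv2.resize(i,None,fx=5,fy=5,interpolation=cv2.INTER_CUBIC)
cv2.imwrite("pics/d.png",np.vstack([f(a[150:205,220:330]),f(b[200:260,270:380])]))
E
```

```text
time_s: 4.5
position: [0.5935, 0.0535, 0.0869]
tool_rot: [-0.001, 0.206, 0.979, -0.0]
force: [-0.5, -0.1, -0.1]
gripper_width: 0.001
tool cm [-0.05  0.18  1.89] twist deg [-0.06 -0.14 -0.07] t 4.5 F [-0.5 -0.1 -0.1] q [-0.04  0.43 -0.14  1.   -0.    0.37] g 0.0
tcp in pack mm [-0.4  6.3 86.9]
```

View pics/d.png

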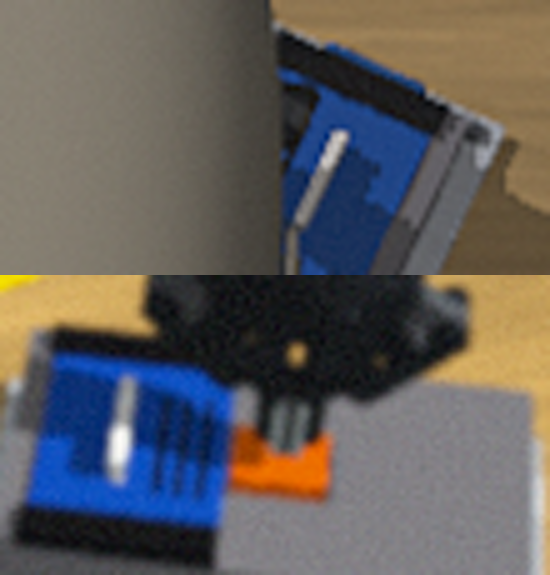

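The lower view shows the shut fingertips over the orange tab, near crop (288,450). The cover is still seated, with its edge at crop x≈232. I shift 4 mm further in +y and press slowly.

```bash
python3 -m pendant '{"dp":[[0,0.4,0.4],[0,0,0.5],[0,0,0.3],[0,0,0.3],[0,0,0.2],[0,0,0.2],[0,0,0]],"twist":[[0,0,0],[0,0,0],[0,0,0],[0,0,0],[0,0,0],[0,0,0],[0,0,0]]}'
python3 -c "
from h import *
go((0,8,67))"
```

```text
time_s: 5.3
position: [0.5963, 0.0573, 0.0692]
tool_rot: [0.0, 0.206, 0.979, 0.0]
force: [0.8, 1.4, 3.1]
gripper_width: 0.002
tool cm [ 0.06 -0.28  0.22] twist deg [ 0.02  0.02 -0.06] t 5.3 F [0.8 1.4 3.1] q [-0.04  0.45 -0.16  0.96  0.    0.38] g 0.0
tcp in pack mm [ 0.6 10.8 69.2]
```

```bash
python3 -m pendant '{"dp":[[0,0,0.1],[0,0,0],[0,0,0]],"twist":[[0,0,0],[0,0,0],[0,0,0]]}';python3 -m pendant '{"dp":[[0,0,0.1],[0,0,0],[0,0,0]],"twist":[[0,0,0],[0,0,0],[0,0,0]]}'
```

```text
time_s: 5.6
position: [0.5963, 0.0572, 0.0683]
tool_rot: [0.0, 0.206, 0.979, 0.0]
force: [0.7, 1.3, 2.5]
gripper_width: 0.0
time_s: 5.9
position: [0.5963, 0.0572, 0.0673]
tool_rot: [0.0, 0.206, 0.979, 0.0]
force: [-0.5, 1.7, 3.3]
gripper_width: 0.002
```

```bash
python3 -m pendant '{"dp":[[0,0,0.05],[0,0,0],[0,0,0]],"twist":[[0,0,0],[0,0,0],[0,0,0]]}'; python3 -m pendant '{"dp":[[0,0,-1],[0,0,-2],[0,0,-3],[0,-1,-3],[0,0,0]],"twist":[[0,0,0],[0,0,0],[0,0,0],[0,0,0],[0,0,0]]}'; python3 -c "
from h import *
go((0,-88,150))"
```

```text
time_s: 6.2
position: [0.5963, 0.0572, 0.0671]
tool_rot: [0.0, 0.206, 0.979, 0.0]
force: [-0.8, 2.1, 5.0]
gripper_width: -0.0
time_s: 6.7
position: [0.594, 0.0468, 0.1613]
tool_rot: [0.003, 0.206, 0.979, -0.0]
force: [0.2, 0.4, 0.2]
gripper_width: 0.0
tool cm [ 0.27 -8.83  1.12] twist deg [ 0.06  0.37 -0.12] t 6.7 F [0.2 0.4 0.2] q [-0.06  0.38 -0.04  1.15 -0.    0.36] g 0.0
tcp in pack mm [  2.8   0.3 161.3]
```

```bash
python3 -m pendant '{"dp":[[0.05,-2.5,0],[0.1,-3,0],[0.1,-2.5,0],[0,-0.8,1],[0,0,2],[0,0,1],[0,0,0],[0,0,0]],"twist":[[0,0,0],[0,0,0],[0,0,0],[0,0,0],[0,0,0],[0,0,0],[0,0,0],[0,0,0]]}'
python3 - <<'E'
from h import *
go((0,-88,80))
b=robot.camera("scene")
cv2.imwrite("pics/e.png",cv2.resize(b[190:275,250:370],None,fx=6,fy=6,interpolation=cv2.INTER_CUBIC))
E
```

```text
time_s: 7.5
position: [0.5542, -0.0311, 0.1164]
tool_rot: [-0.001, 0.205, 0.979, -0.0]
force: [0.8, 0.5, 0.4]
gripper_width: -0.004
tool cm [-0.25 -0.1   3.64] twist deg [-0.02 -0.06 -0.03] t 7.5 F [0.8 0.5 0.4] q [-0.2   0.34 -0.21  1.02 -0.    0.21] g -0.0
tcp in pack mm [ -2.4 -87.  116.4]
```

View pics/e.png

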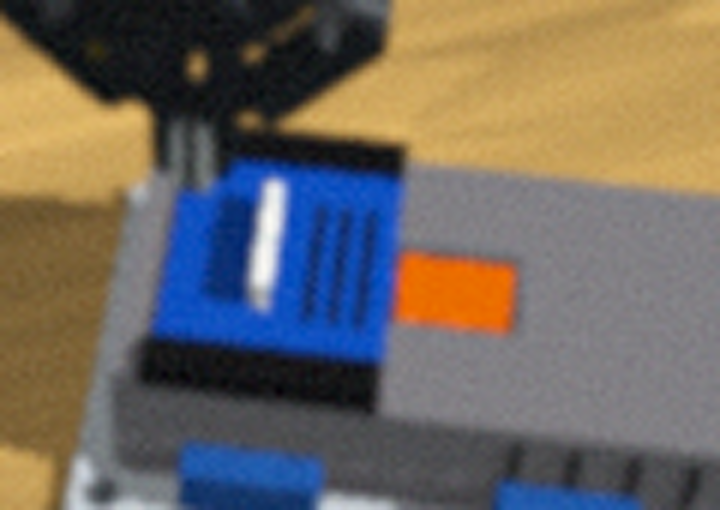

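The orange tab is flush at (455,292), the cover is still seated, and the fingertips hang behind the white rib (265,245). I descend there and start pushing.

```bash
python3 -m pendant '{"dp":[[-0.25,0,1],[0,0,1],[0,0,1],[0,0,0.6],[0,0,0],[0,0,0]],"twist":[[0,0,0],[0,0,0],[0,0,0],[0,0,0],[0,0,0],[0,0,0]]}'
python3 -c "
from h import *
go((0,-88,80))"
```

```text
time_s: 8.15
position: [0.5564, -0.0325, 0.0806]
tool_rot: [-0.0, 0.206, 0.979, -0.0]
force: [0.8, 0.5, 0.2]
gripper_width: -0.002
tool cm [ 0.02 -0.06  0.06] twist deg [-0.01 -0.03 -0.07] t 8.15 F [0.8 0.5 0.2] q [-0.2   0.37 -0.26  0.94 -0.    0.21] g -0.0
tcp in pack mm [  0.2 -87.4  80.6]
```

```bash
python3 -m pendant '{"dp":[[0,0.4,0],[0,0.4,0],[0,0.4,0],[0,0.5,0],[0,0.5,0],[0,0.5,0],[0,0.5,0],[0,0.5,0],[0,0.4,0],[0,0,0]],"twist":[[0,0,0],[0,0,0],[0,0,0],[0,0,0],[0,0,0],[0,0,0],[0,0,0],[0,0,0],[0,0,0],[0,0,0]]}'
python3 - <<'E'
from h import *
go((0,20,80))
b=robot.camera("scene")
cv2.imwrite("pics/f.png",cv2.resize(b[190:275,250:370],None,fx=6,fy=6,interpolation=cv2.INTER_CUBIC))
E
```

```text
time_s: 9.15
position: [0.5734, 0.0057, 0.0807]
tool_rot: [0.0, 0.205, 0.979, 0.0]
force: [-0.4, 0.3, -0.0]
gripper_width: 0.001
tool cm [0.04 6.56 0.07] twist deg [ 0.03 -0.   -0.02] t 9.15 F [-0.4  0.3 -0. ] q [-0.13  0.4  -0.22  0.96  0.    0.28] g 0.0
tcp in pack mm [  0.4 -45.6  80.7]
```

View pics/f.png

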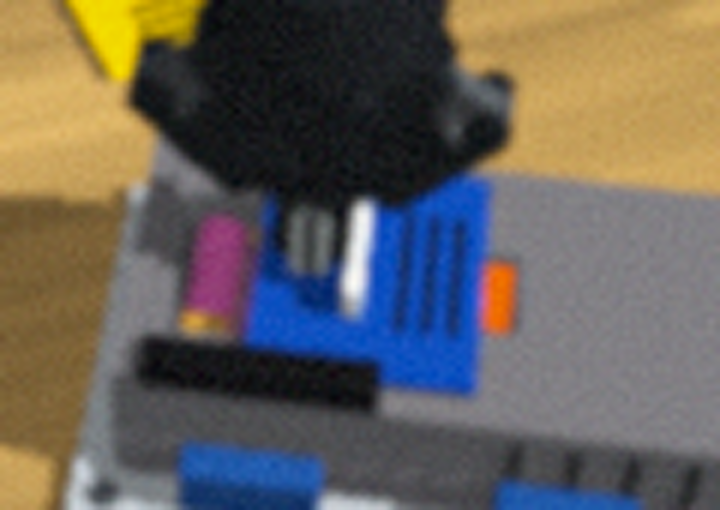

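The cover has slid over the tab, its front edge now at x≈485, and stays straight with the fingers against the rib. The finger's half-thickness works out at about 10 mm, so about 7.2 cm of pushing is left.

```bash
python3 -m pendant '{"dp":[[0,0.5,0],[0,0.5,0],[0,0.5,0],[0,0.5,0],[0,0.5,0],[0,0.5,0],[0,0.5,0],[0,0.5,0],[0,0.5,0],[0,0.5,0]],"twist":[[0,0,0],[0,0,0],[0,0,0],[0,0,0],[0,0,0],[0,0,0],[0,0,0],[0,0,0],[0,0,0],[0,0,0]]}'; python3 -m pendant '{"dp":[[0,0.5,0],[0,0.5,0],[0,0.5,0],[0,0.4,0],[0,0.2,0],[0,0,0],[0,-0.5,0],[0,-1,-0.5],[0,-0.5,-3],[0,0,-4]],"twist":[[0,0,0],[0,0,0],[0,0,0],[0,0,0],[0,0,0],[0,0,0],[0,0,0],[0,0,0],[0,0,0],[0,0,0]]}'; python3 -m pendant '{"dp":[[0,-2,-4],[0,-4.5,-2],[0,-4.5,0],[0,-4.5,0],[0,-4.5,0],[0,-4.5,0],[0,-4.5,0],[0,-4.5,0],[0,0,0],[0,0,0]],"twist":[[0,0,0],[0,0,0],[0,0,0],[0,0,0],[0,0,0],[0,0,0],[0,0,0],[0,0,0],[0,0,0],[0,0,0]]}'
python3 - <<'E'
from h import *
go((0,20,80))
a=robot.camera("top"); b=robot.camera("scene")
f=lambda i:cv2.resize(i,None,fx=5,fy=5,interpolation=cv2.INTER_CUBIC)
cv2.imwrite("pics/g1.png",f(a[125:240,190:330]));cv2.imwrite("pics/g2.png",b)
E
```

```text
time_s: 10.2
position: [0.5934, 0.0511, 0.0808]
tool_rot: [0.0, 0.206, 0.979, -0.0]
force: [-0.1, -0.5, 0.5]
gripper_width: 0.0
time_s: 11.2
position: [0.5912, 0.0502, 0.1547]
tool_rot: [-0.003, 0.206, 0.978, -0.001]
force: [1.3, 0.1, 0.2]
gripper_width: -0.006
time_s: 12.2
position: [0.4576, -0.2563, 0.2161]
tool_rot: [0.0, 0.207, 0.978, 0.0]
force: [0.4, 0.5, -0.0]
gripper_width: 0.001
tool cm [ 0.13 35.2  13.61] twist deg [ 0.01  0.01 -0.27] t 12.2 F [ 0.4  0.5 -0. ] q [-0.66  0.22 -0.12  1.24  0.   -0.25] g 0.0
tcp in pack mm [  -0.4 -332.   216.1]
```

View pics/g1.png

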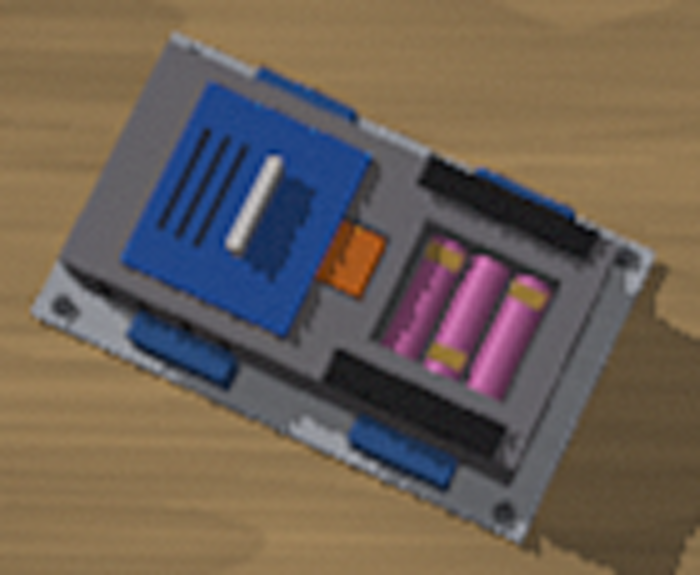

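View pics/g2.png

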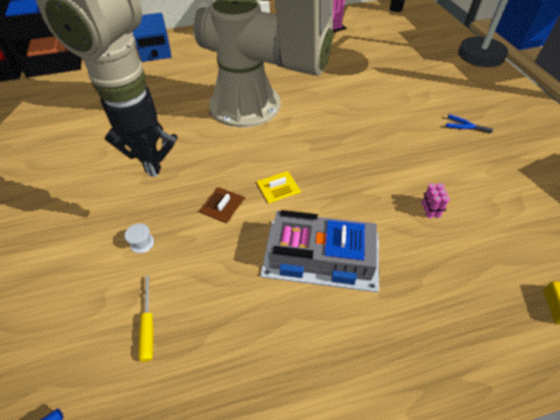

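The cover lies flat and straight on the grey top, with its rib at crop (253,203) and its rear edge well clear of the rails. The tab is down, the bystanders are where they were, and the arm is clear.

Run:
```python
from h import *
f=lambda y:proj("top",world(np.load("q.npy"),[(0,y-5,90)]))[0]
m=np.array([253/5+189.6,203/5+124.6])
print("cover origin y",min(range(0,80),key=lambda y:np.linalg.norm(f(y)-m)))
robot.sign_off()
```

```text
cover origin y 44
the job is handed in; nothing more can be done
```

The battery pack is open: the orange tab is pressed in, and the blue cover lies flat on the grey top, wholly off its seat. I handed the job in at about 12.4 s.

- **Tab:** I pressed it with the shut fingers until the tip read z = 67.1 mm. The grey top is at 68 mm and the tab's stop at 67 mm. The upward force rose to 5 N there, and the picture afterwards showed the tab flush.
- **Cover:** I pushed it by its rib in one straight line, without lifting. In the last picture its origin is at about pack y = 44 mm, inside the 22 to 70 mm range, and it sits straight.
- **Surroundings:** The cells, the spool and the screwdriver look unmoved, and the arm stood well clear of everything. The force readings at the end of each move never exceeded about 5 N.

No check failed. The two cameras placed the pack about 2 mm apart, and a few of the points I picked by eye were up to 2 pixels off the fit.

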